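Third hand: mark, turn and hold a rack bracket on a sprung stop

TASK

Pick up the aluminium corner bracket and press its blue face squarely on the fixture's sprung stop, holes opposite holes, with the black pointer steady in the green for about a second to mark it; then draw clear, turn the bracket a quarter turn and press its orange face on in the same way. Finish while holding it there, upright, clear of the bench, pointer steady in the green, as my third hand while I bolt it. Press with the bracket only, never push the pointer to the far end of the red, and leave the other things where they stand.

Things in the scene. Friction and masses are not known exactly. Their poses are not given: they have to be found in the camera images.
- bracket: Loose aluminium corner bracket, 0.18 to 0.35 kg, upright on the bench. From above: an L of two flanges 64 wide, 44 high, 6 thick, with a diagonal gusset and a lug between. Origin: on the underside, below the lug's centre; z up. Blue outer face at x = -32, looking to -x (spans y -32 to 32); orange outer face at y = -32, looking to -y (spans x -32 to 32).
- lug (a point): Centre of the bracket's lug, 64 above the bracket's origin: a flat upright tab, 14 thick, 42 long, from 44 (flange tops) to 84 above the underside. Its length runs along the bracket's +x+y diagonal (45 degrees from x to y). The place to grip, from above, across its 14 mm, fingertips staying above the flange tops.
- blue_face (a point): Centre of the bracket's blue outer face, at (-32, 0, 22) in the bracket's frame, midway between that face's two holes (each 16 to the side). Axes as the bracket's.
- orange_face (a point): Centre of the bracket's orange outer face, at (0, -32, 22) in the bracket's frame, midway between that face's two holes (each 16 to the side). Axes as the bracket's.
- fixture: Fixture bolted to the bench: blue housing (x 50 to 135, 76 wide, top 80 high) on a dark foot (x 42 to 162, 120 wide), sprung steel stop plate on its robot side. Origin: on the bench below the centre of the stop's working face at rest; z up. The face looks to -x, towards the robot within about 0.25 rad; the plate yields to +x. Nothing of the fixture lies in front of the face.
- stop_face (a point): Centre of the stop plate's working face, 50 above the bench, moves with the plate; axes as the fixture's. The plate is 72 wide, 56 high (22 to 78 above the bench), 10 thick, its two black holes 16 to either side of this point.
- stop_plate (a joint): How far the stop plate is pushed in (fixture's +x), m: 0 at rest, 0.030 at its end. Spring 450 N/m from zero plus 0.2 N of friction; it comes back by itself. The tip of the black pointer on the plate shows it on the housing's top: white 0 to 0.010, green 0.010 to 0.020 (4.5 to 9 N), red beyond.
- screwdriver: Red-handled screwdriver lying on the bench between bracket and fixture, pointing away from the robot; bystander.
- lube: Green lubricant bottle, 48 across, 140 high, upright at the left; bystander. Origin under its centre.
- grease: Blue grease jar with white cap, 68 across, 55 high, at the right; bystander. Origin under its centre.
- rim_tape: Yellow ring of rim tape, 90 across, 22 high, flat on the bench at the right; bystander. Origin under its centre.
- wrench: Steel wrench lying flat on the bench at the left; bystander.
Not all that is in view belongs to the job. Of the things like the bracket, leave any that is yellow; of the rest the smaller one is meant.

How it is judged:
On the way, in this order (a step that is already met when the one before it is completed fails the run):
1. the blue face is pressed squarely on the stop, holes opposite holes, pointer in the green, for about a second (x of blue_face in the frame of stop_face between -0.005 and 0.005 m and y of blue_face in the frame of stop_face between -0.009 and 0.009 m and z of blue_face in the frame of stop_face between -0.009 and 0.009 m and angle between the x axis of bracket and the x axis of fixture, either way round below 0.1 rad and angle between bracket's own z axis and vertical below 0.1 rad and value of joint stop_plate between 0.0085 and 0.0215 m and contact force between bracket and fixture between 3 and 12 N), for 0.6 s.
2. the bracket is drawn clear of the stop, which has come back to rest (value of joint stop_plate below 0.003 m and contact force between bracket and fixture below 0.2 N), for 0.1 s.
At the end, for the whole second after the job is handed in: Fingers hold the still bracket over 15 mm clear of the bench, upright within 0.1 rad; orange face square on the stop (0.1 rad), centred within 9 mm sideways and in height; stop steady at 8.5 to 21.5 mm, 3 to 12 N on it; no bystander moved 30 mm (x of orange_face in the frame of stop_face between -0.005 and 0.005 m and y of orange_face in the frame of stop_face between -0.009 and 0.009 m and z of orange_face in the frame of stop_face between -0.009 and 0.009 m and angle between the y axis of bracket and the x axis of fixture, either way round below 0.1 rad and angle between bracket's own z axis and vertical below 0.1 rad and value of joint stop_plate between 0.0085 and 0.0215 m and contact force between bracket and fixture between 3 and 12 N and velocity of joint stop_plate between -0.005 and 0.005 m/s and linear speed of bracket below 0.01 m/s and height (world z) of bracket above 0.015 m and contact force between bracket and the fingers above 2 N and distance of each of screwdriver, lube, grease, rim_tape, wrench from where it was at the start of the episode below 0.03 m); the arm keeps its last pose, push and grip.
It fails at once if the pointer is run to the far end of the red (stop pushed in more than 28 mm) (value of joint stop_plate above 0.028 m).
It fails at once if the hand itself presses on the fixture (contact force between the arm and fixture above 1.5 N).
It fails at once if a bystander is shifted by 30 mm or knocked over (distance of any of screwdriver, lube, grease, rim_tape, wrench from where it was at the start of the episode above 0.03 m or angle between lube's own z axis and vertical above 0.5 rad).
It also fails if it takes over 64 s, if anything falls off the work surface, if the arm or the gripper's body presses on something with over 40 N, if the wrist force passes 120 N, or if a joint passes its speed limit or range.

ROBOT

A 6-joint arm with a two-finger parallel gripper is mounted at the origin on the work surface. World frame = base frame: x ahead of the robot, y to its left, z up, the work surface at z = 0. Lengths are in m, angles in rad, forces in N, time in s.
With the tool pointing down it reaches from about 0.225 to 0.875 m from the base axis. Payload 3.4 kg.
Tool frame: the origin (TCP) lies at the very end of the fingers, on their centre line; the grasp point (between the pads) lies 19 mm behind it (ctrl.tcp_to_grasp is the x of the grasp point in the tool frame, in m); x points along the fingers, y is the direction in which the jaws open and shut, and the axes are right-handed (so a half turn about x gives the same grasp; the last joint's range is limited). The gripper opens to 85 mm and grips with 20 to 120 N. Pads are 22 mm wide; open, the fingers measure 114 mm over their backs; the gripper's body (76 mm by 85 mm) begins 54 mm behind the grasp point. The pads swing forward as they close: fully open they stand 13 mm farther back than shut.
Start: joints at [1.144, 0.276, 1.505, -0, 1.361, -0.121], TCP at [0.173, 0.548, 0.193] pointing down, gripper open.
Joint ranges: [-2.89, 2.89], [-0.75, 2.08], [0.22, 2.7], [-1.18, 4.32], [0.11, 2.71], [-2.7, 2.7]. Speed limits (rad/s): [2.57, 2.57, 3.14, 3.14, 3.14, 3.14].

INTERFACE

Orientations are given as a unit quaternion [x, y, z, w].
In Python, from workcell import ctrl gives the robot as it stands.
- The arm moves only by the tool play_rows, never from a script. Its argument "deltas" is a list of rows, each an object of numbers: "x", "y", "z": the shift along the tool's x, y, z as a fraction of full scale; "turn": the turn about the tool's x as a fraction of full scale; "gripper": the gripper command: -1 is fully open, 1 is shut, values between are in proportion. In form: [{"x": .., "y": .., "z": .., "turn": .., "gripper": ..}, ...]. A call has exactly 5 rows; each row is the pose to reach, as a shift and turn from the pose commanded when the call began, along the tool's axes at that moment, turning the shorter way round; what a row does not reach only later rows make up. Full scale, the value 1, is 20 cm for a shift and 180 degrees for a turn. A row lasts 1/12 s, in which the tool goes at most 41.7 mm and 7.16 degrees, less where a joint would pass 70% of its speed; a pose out of reach is approached as far as the arm can. A call with a number of a shift or a turn outside -1 to 1 is refused whole. A call with a gripper value outside its range is refused whole. The fingers move at their own pace and stop on an object; "grip_force" is the grip in N (left out, the last holds). Time passes only in rows, so rows that repeat a pose let the fingers close, or fill a call up. It gives the time, the measured TCP pose, the force and the opening at its end, in the units of the state.
- ctrl.get_obs(): the state, without advancing time (a new reading comes with each control period).
- ctrl.capture(name): name is "scene" or "top"; returns (picture, depth): 400x640x3 uint8, blue, green, red; 400x640 float32, m along the optical axis (not along the pixel's ray), 0 where there is no reading.
- ctrl.get_calibration(name): a dict with "fx", "fy", "cx", "cy" (pixels), "cam_to_world" (4x4, takes a point from camera to world coordinates). Camera axes: x right, y down, z forward; pixel columns grow to the right and rows downward; lengths in m; the calibration is good to about 2 mm. A picture is of the moment at which its call begins. get_calibration takes no time and is no camera call.
- ctrl.finish_job(): hands the job in, once; it reports no verdict.
Trained networks look in the newest picture that a camera, given by its name, has taken for a name from the list of things; names that differ only in an ending like _2 or _b are one class to them, and where a whole thing is asked for, a point or a joint stands for the part that bears it (a point fixed in the world has none). Each returns a list of dicts, best first, with "confidence" (0 to 1); they miss things now and then, are a little off and sometimes report something else, mostly with a low value. They report only what shows in the picture. A call takes as long as a camera call. They do not tell look-alikes from the thing itself.
- ctrl.masks_of(camera, name): "region" (400x640 bool, what is visible of it) and "position" ([column, row] in pixels, amid what is visible of it).
The state is a dict: "time": time; "joint_positions": joint angles; "dq": joint speeds; "tau": joint torques, N m; "eef_pos": TCP position; "tcp_rot": TCP orientation; "ft_force": force on the tool from outside, world axes, zero at the start; "wrist_torque": the same for the moment, N m; "finger_gap": opening from 0.0 (shut) to 1.0 (fully open).
Only numpy, scipy, OpenCV 4.12 (cv2) and the standard library are available. Lean on these libraries where they do the work, as an engineer would, in place of code of your own. Each camera call takes 0.05 s, during which the arm holds its last target. There are 200 camera calls.

## Working session

There is one attempt and no reset: what is moved stays moved. The work goes in short steps, Python scripts to look and compute and a tool call to move; the robot and the scene stay as the last step left them, time stands still between calls to the robot, and variables do not carry over. Pictures are saved under pics/ and viewed, about 8 in all and at most 12, crops included, and the job is handed in when it is done.

Besides the shell and the picture viewer there is one more tool, called as name([rows], argument=value, ...), one row to a line, values as JSON. play_rows: Moves the arm, as the interface text tells. Its arguments: {"type":"object","properties":{"deltas":{"type":"array","items":{"type":"object","properties":{"x":{"type":"number","minimum":-1,"maximum":1},"y":{"type":"number","minimum":-1,"maximum":1},"z":{"type":"number","minimum":-1,"maximum":1},"turn":{"type":"number","minimum":-1,"maximum":1},"gripper":{"type":"number"}}}},"grip_force":{"type":"number"}},"required":["deltas"]}

```bash
mkdir -p pics; ls
cat > h.py <<'E'
import numpy as np, cv2
from workcell import ctrl
def pts(cam,depth):
    c=ctrl.get_calibration(cam); v,u=np.mgrid[0:400,0:640]
    P=np.stack([(u-c['cx'])/c['fx']*depth,(v-c['cy'])/c['fy']*depth,depth],-1)
    T=np.array(c['cam_to_world']); return P@T[:3,:3].T+T[:3,3]
E
python3 - <<'E'
from h import *
for n in("top","scene"):
    im,d=ctrl.capture(n); cv2.imwrite(f"pics/{n}0.png",im); np.save(f"{n}0.npy",d)
    print(n,np.round(ctrl.get_calibration(n)['cam_to_world'],3).tolist())
    P=pts(n,d)
    for k in("bracket","fixture","screwdriver","lube","grease","rim_tape","wrench"):
        for m in ctrl.masks_of(n,k):
            Q=P[m['region']&(d>0)]
            print(k,round(m['confidence'],2),np.round(m['position']).astype(int),np.round(np.median(Q,0),3),np.round(Q.min(0),3),np.round(Q.max(0),3))
o=ctrl.get_obs();print(o, ctrl.tcp_to_grasp)
E
```

```text
pics
top [[0.024, -0.998, 0.066, 0.451], [-0.999, -0.023, 0.022, -0.017], [-0.021, -0.066, -0.998, 1.239], [0.0, 0.0, 0.0, 1.0]]
bracket 0.84 [233 163] [0.613 0.284 0.063] [ 0.553  0.241 -0.002] [0.675 0.35  0.127]
bracket 0.7 [273 189] [0.541 0.148 0.045] [ 0.513  0.106 -0.002] [0.575 0.188 0.089]
bracket 0.69 [269 237] [0.399 0.15  0.063] [ 0.357  0.106 -0.004] [0.442 0.213 0.124]
fixture 0.86 [379 149] [ 0.669 -0.173  0.072] [ 0.586 -0.244 -0.006] [ 0.749 -0.12   0.09 ]
screwdriver 0.6 [323 175] [ 0.592 -0.001  0.023] [ 0.54  -0.018  0.   ] [0.73  0.01  0.031]
lube 0.71 [186 166] [0.604 0.415 0.089] [ 0.584  0.402 -0.002] [0.639 0.471 0.144]
lube 0.62 [272 186] [0.544 0.149 0.042] [ 0.511  0.108 -0.008] [0.585 0.199 0.089]
grease 0.55 [458 166] [ 0.624 -0.424  0.053] [ 0.595 -0.468 -0.004] [ 0.659 -0.399  0.061]
rim_tape 0.62 [460 223] [ 0.438 -0.424  0.021] [ 0.395 -0.476 -0.004] [ 0.481 -0.379  0.028]
wrench 0.58 [185 199] [0.502 0.435 0.007] [ 0.462  0.358 -0.005] [0.543 0.512 0.017]
wrench 0.27 [275 187] [0.541 0.148 0.045] [ 0.513  0.108 -0.008] [0.573 0.188 0.089]
scene [[-0
[... 1054 characters left out ...]
347 -0.001] [0.596 0.485 0.202]
{'time': 0.8, 'joint_positions': array([ 1.14403513e+00,  2.75834156e-01,  1.50489867e+00,  2.05750725e-05,
        1.36070915e+00, -1.21013407e-01]), 'dq': array([ 0.00077535, -0.00115317, -0.00100443, -0.00036126, -0.0004326 ,
       -0.00052132]), 'tau': array([ 1.28825312e-03, -4.16607928e+01, -2.46086240e+01,  2.00148238e-04,
        1.27074427e-04,  3.85627487e-06]), 'eef_pos': array([0.17309615, 0.54835935, 0.19336613]), 'tcp_rot': array([ 0.10773232,  0.69885237, -0.10762589,  0.69886749]), 'ft_force': array([ 0.53172515, -0.40288472,  0.04113394]), 'wrist_torque': array([ 0.03871693,  0.02645595, -0.05152467]), 'finger_gap': 1.003921874572052} -0.0187
```

Run:
```python
import cv2
im=cv2.imread("pics/top0.png")
cv2.imwrite("pics/v1.png",cv2.resize(im[110:280,160:420],None,fx=3,fy=3,interpolation=cv2.INTER_CUBIC))
```

```text
(no output)
```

View pics/v1.png

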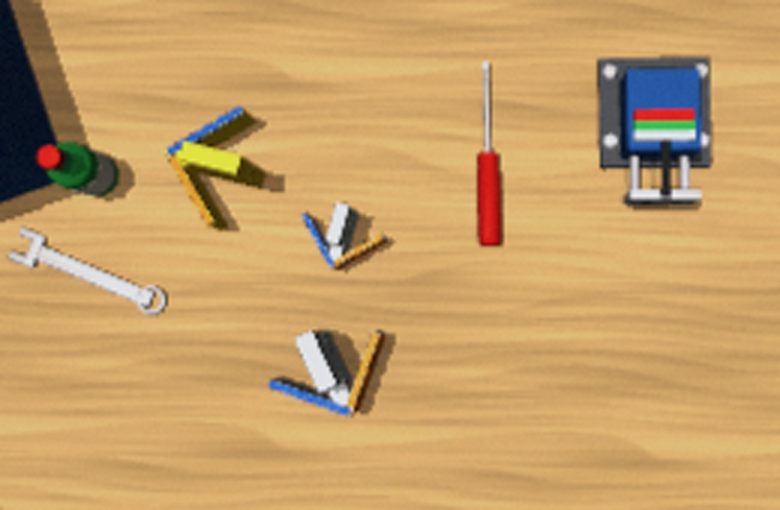

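View pics/scene0.png

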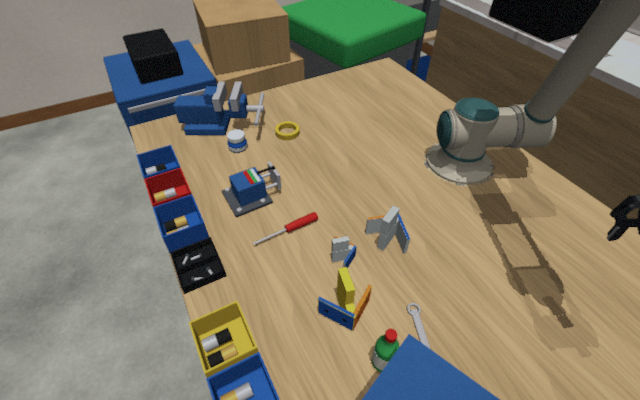

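```bash
cat > fit.py <<'E'
from h import *
from scipy.optimize import least_squares
from scipy.spatial.transform import Rotation as R
def sdf(p,b):
    c,h,a=np.array(b[0]),np.array(b[1]),b[2]
    q=p-c; ca,sa=np.cos(a),np.sin(a)
    q=np.stack([q[:,0]*ca+q[:,1]*sa,-q[:,0]*sa+q[:,1]*ca,q[:,2]],1)
    d=np.abs(q)-h
    return np.linalg.norm(np.maximum(d,0),axis=1)+np.minimum(d.max(1),0)
mm=.001
BR=[((-.029,0,.022),(.003,.032,.022),0),((0,-.029,.022),(.032,.003,.022),0),((0,0,.064),(.021,.007,.020),np.pi/4)]
FX=[((.005,0,.050),(.005,.036,.028),0),((.0925,0,.040),(.0425,.038,.040),0)]
def fit(P,model,x0,free_z=True):
    def res(x):
        q=P-np.array([x[0],x[1],x[3]]); c,s=np.cos(x[2]),np.sin(x[2])
        q=np.stack([q[:,0]*c+q[:,1]*s,-q[:,0]*s+q[:,1]*c,q[:,2]],1)
        return np.append(np.min(np.abs([sdf(q,b) for b in model]),0)/.002, (x[3]-x0[3])/.001)
    r=least_squares(res,x0,loss='soft_l1',x_scale=[.01,.01,.1,.005])
    return r.x, np.median(np.abs(res(r.x)))*2
E
python3 - <<'E'
from fit import *
al=[];fl=[]
for n in("top","scene"):
    P=pts(n,np.load(n+"0.npy")).reshape(-1,3)
    A=P[(np.hypot(P[:,0]-.545,P[:,1]-.148)<.055)&(P[:,2]>.008)&(P[:,2]<.095)]
    F=P[(P[:,0]>.52)&(P[:,0]<.76)&(abs(P[:,1]+.18)<.08)&(P[:,2]>.024)&(P[:,2]<.083)]
    al.append(A);fl.append(F)
    print(n,len(A),fit(A,BR,[.545,.148,-1.05,0]),len(F),fit(F,FX,[.585,-.18,0,0]))
    print(n,A[:,2].max(),"lugtop",np.median(A[A[:,2]>.075],0))
print(fit(np.vstack(al),BR,[.545,.148,-1.05,0]),fit(np.vstack(fl),FX,[.585,-.18,0,0]))
o=ctrl.get_obs();M=R.from_quat(o['tcp_rot']).as_matrix();print(np.round(M,3))
E
```

```text
top 250 (array([ 5.55139311e-01,  1.49821912e-01, -1.02554850e+00,  9.10879865e-04]), np.float64(0.9165273487915558)) 934 (array([ 0.58757706, -0.18316593,  0.03279072, -0.00123838]), np.float64(1.2491637016567718))
top 0.08907271778691617 lugtop [0.55393805 0.1497257  0.08405841]
scene 552 (array([ 5.56175752e-01,  1.50199155e-01, -1.03611109e+00,  2.96403823e-04]), np.float64(1.4755871571560697)) 1155 (array([ 5.88083637e-01, -1.82454406e-01,  3.35523173e-02,  1.83236771e-04]), np.float64(0.9233182554952355))
scene 0.08888430765765065 lugtop [0.55583326 0.15360286 0.08438093]
(array([ 5.55561339e-01,  1.50138968e-01, -1.03733447e+00,  5.56978223e-04]), np.float64(1.2362728911528278)) (array([ 5.87899583e-01, -1.82581716e-01,  3.35084363e-02, -5.34377097e-04]), np.float64(1.067990314356598))
[[ 0.     0.301  0.954]
 [ 0.     0.954 -0.301]
 [-1.     0.    -0.   ]]
```

play_rows([
  {"y": -0.088, "z": 0.162, "gripper": -1},
  {"y": -0.177, "z": 0.323, "gripper": -1},
  {"y": -0.265, "z": 0.485, "gripper": -1},
  {"y": -0.353, "z": 0.646, "gripper": -1},
  {"y": -0.442, "z": 0.808, "gripper": -1},
], grip_force=80)

```text
$.deltas[0]: bad value
```

play_rows([
  {"y": -0.088, "z": 0.162, "gripper": -1},
  {"y": -0.177, "z": 0.323, "gripper": -1},
  {"y": -0.265, "z": 0.485, "gripper": -1},
  {"y": -0.353, "z": 0.646, "gripper": -1},
  {"y": -0.442, "z": 0.808, "gripper": -1},
])

```text
$.deltas[0]: bad value
```

play_rows([
  {"y": -0.088, "z": 0.162, "gripper": -1},
  {"y": -0.177, "z": 0.323, "gripper": -1},
  {"y": -0.265, "z": 0.485, "turn": -0.017, "gripper": -1},
  {"y": -0.442, "z": 0.808, "turn": -0.017, "gripper": -1},
  {"y": -0.442, "z": 0.808, "turn": -0.017, "gripper": -1},
])

```text
$.deltas[0]: bad value
```

play_rows([
  {"x": 0, "y": -0.088, "z": 0.162, "turn": 0, "gripper": -1},
  {"x": 0, "y": -0.177, "z": 0.323, "turn": 0, "gripper": -1},
  {"x": 0, "y": -0.265, "z": 0.485, "turn": 0, "gripper": -1},
  {"x": 0, "y": -0.353, "z": 0.646, "turn": 0, "gripper": -1},
  {"x": 0, "y": -0.442, "z": 0.808, "turn": 0, "gripper": -1},
], grip_force=80)

```text
time: 1.22
eef_pos: [0.3014, 0.4142, 0.1935]
tcp_rot: [0.108, 0.699, -0.107, 0.699]
ft_force: [0.4, 1.4, 0.6]
finger_gap: 1.002
```

play_rows([
  {"x": 0, "y": -0.088, "z": 0.162, "turn": 0, "gripper": -1},
  {"x": 0, "y": -0.177, "z": 0.323, "turn": 0, "gripper": -1},
  {"x": 0, "y": -0.265, "z": 0.485, "turn": 0, "gripper": -1},
  {"x": 0, "y": -0.353, "z": 0.646, "turn": 0, "gripper": -1},
  {"x": 0, "y": -0.442, "z": 0.808, "turn": 0, "gripper": -1},
])

```text
time: 1.63
eef_pos: [0.4291, 0.281, 0.1936]
tcp_rot: [0.108, 0.699, -0.107, 0.699]
ft_force: [1.4, 1.0, -0.5]
finger_gap: 0.999
```

play_rows([
  {"x": 0, "y": -0.11, "z": 0.202, "turn": 0, "gripper": -1},
  {"x": 0, "y": -0.221, "z": 0.404, "turn": 0, "gripper": -1},
  {"x": 0, "y": -0.331, "z": 0.606, "turn": -0.017, "gripper": -1},
  {"x": 0, "y": -0.442, "z": 0.808, "turn": -0.017, "gripper": -1},
  {"x": 0, "y": -0.442, "z": 0.808, "turn": -0.017, "gripper": -1},
])

```text
time: 2.05
eef_pos: [0.5595, 0.1452, 0.1932]
tcp_rot: [0.09, 0.7, -0.091, 0.702]
ft_force: [-0.1, 1.1, 0.3]
finger_gap: 0.999
```

```bash
cat >> fit.py <<'E'
def st():
    o=ctrl.get_obs();M=R.from_quat(o['tcp_rot']).as_matrix()
    print("t",round(o['time'],2),"tcp",np.round(o['eef_pos'],4),"yaw_y",round(np.degrees(np.arctan2(M[1,1],M[0,1])),2),"down",np.round(M[:,0],3),"j",np.round(o['joint_positions'],3),"F",np.round(o['ft_force'],2),"gap",round(o['finger_gap'],3))
    return o,M
E
python3 - <<'E'
from fit import *
im,d=ctrl.capture("scene")
cv2.imwrite("pics/v3.png",cv2.resize(im[160:340,240:460],None,fx=3.3,fy=3.3,interpolation=cv2.INTER_CUBIC))
o,M=st(); w=np.array([.5556,.1501,o['eef_pos'][2]])-o['eef_pos']; print(M.T@w/.2)
E
```

```text
t 2.1 tcp [0.5607 0.1442 0.1929] yaw_y 75.27 down [ 0.004 -0.003 -1.   ] j [ 0.134  0.28   1.499 -0.004  1.359 -1.179] F [ 3.26 -0.41 -0.07] gap 0.999
[-0.00018772  0.02206031 -0.03212253]
```

View pics/v3.png

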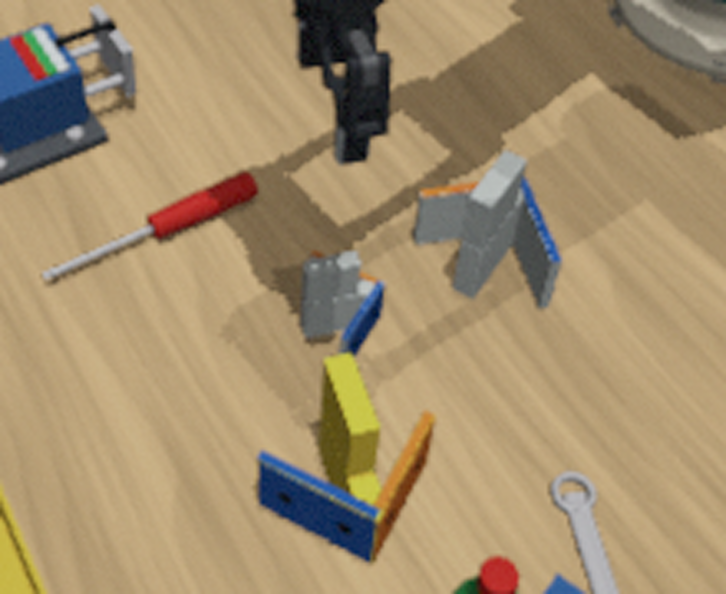

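play_rows([
  {"x": 0.1, "y": 0, "z": 0, "turn": 0, "gripper": -1},
  {"x": 0.2, "y": 0, "z": 0, "turn": 0, "gripper": -1},
  {"x": 0.25, "y": 0, "z": 0, "turn": 0, "gripper": -1},
  {"x": 0.25, "y": 0, "z": 0, "turn": 0, "gripper": -1},
  {"x": 0.25, "y": 0, "z": 0, "turn": 0, "gripper": -1},
])

```text
time: 2.52
eef_pos: [0.5551, 0.1499, 0.1432]
tcp_rot: [0.089, 0.702, -0.089, 0.701]
ft_force: [0.6, -0.4, 0.0]
finger_gap: 1.0
```

Run:
```python
from fit import *
o,M=st(); w=np.array([.5556,.1501,.049])-o['eef_pos']; print(M.T@w/.2)
```

```text
t 2.52 tcp [0.5551 0.1499 0.1432] yaw_y 75.57 down [-0.001  0.    -1.   ] j [ 0.143  0.308  1.586  0.     1.248 -1.176] F [ 0.61 -0.43  0.04] gap 1.0
[0.47090367 0.00180197 0.00235134]
```

play_rows([
  {"x": 0.12, "y": 0.002, "z": 0.002, "turn": 0, "gripper": -1},
  {"x": 0.24, "y": 0.002, "z": 0.002, "turn": 0, "gripper": -1},
  {"x": 0.36, "y": 0.002, "z": 0.002, "turn": 0, "gripper": -1},
  {"x": 0.44, "y": 0.002, "z": 0.002, "turn": 0, "gripper": -1},
  {"x": 0.47, "y": 0.002, "z": 0.002, "turn": 0, "gripper": -1},
])

```text
time: 2.93
eef_pos: [0.5552, 0.1501, 0.0482]
tcp_rot: [0.089, 0.702, -0.089, 0.701]
ft_force: [-0.4, -1.1, 0.2]
finger_gap: 0.997
```

play_rows([
  {"x": 0, "y": 0, "z": 0, "turn": 0, "gripper": -1},
  {"x": 0, "y": 0, "z": 0, "turn": 0, "gripper": 0},
  {"x": 0, "y": 0, "z": 0, "turn": 0, "gripper": 1},
  {"x": 0, "y": 0, "z": 0, "turn": 0, "gripper": 1},
  {"x": 0, "y": 0, "z": 0, "turn": 0, "gripper": 1},
], grip_force=80)

```text
time: 3.35
eef_pos: [0.557, 0.15, 0.0506]
tcp_rot: [0.089, 0.701, -0.089, 0.702]
ft_force: [-0.1, 0.1, 0.2]
finger_gap: 0.452
```

play_rows([
  {"x": 0, "y": 0, "z": 0, "turn": 0, "gripper": 1},
  {"x": 0, "y": 0, "z": 0, "turn": 0, "gripper": 1},
  {"x": 0, "y": 0, "z": 0, "turn": 0, "gripper": 1},
  {"x": 0, "y": 0, "z": 0, "turn": 0, "gripper": 1},
  {"x": 0, "y": 0, "z": 0, "turn": 0, "gripper": 1},
])

```text
time: 3.77
eef_pos: [0.5561, 0.1498, 0.0493]
tcp_rot: [0.089, 0.702, -0.089, 0.701]
ft_force: [-0.3, -0.0, 0.1]
finger_gap: 0.002
```

Run:
```python
from fit import *
st()
```

```text
t 3.77 tcp [0.5561 0.1498 0.0493] yaw_y 75.53 down [-0.  0. -1.] j [ 0.142  0.392  1.715  0.     1.035 -1.176] F [-0.33 -0.03  0.09] gap 0.002
```

Run:
```python
from fit import *
im,d=ctrl.capture("scene")
a=cv2.resize(im[190:300,270:410],None,fx=5,fy=5,interpolation=cv2.INTER_CUBIC)
cv2.imwrite("pics/v4.png",a)
P=pts("scene",d).reshape(-1,3)
A=P[(np.hypot(P[:,0]-.555,P[:,1]-.15)<.055)&(P[:,2]>.008)&(P[:,2]<.042)]
print(fit(A,BR,[.555,.150,-1.037,0]))
```

```text
(array([ 0.55412516,  0.15086373, -1.03634684, -0.0215767 ]), np.float64(1.6837873592695862))
```

View pics/v4.png

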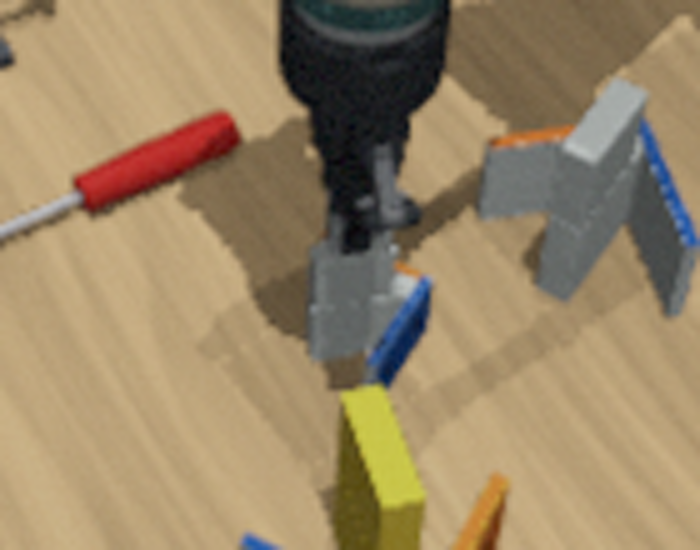

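Run:
```python
from fit import *
for n in("scene","top"):
    im,d=ctrl.capture(n)
    P=pts(n,d)
    c=ctrl.get_calibration(n);Ti=np.linalg.inv(np.array(c['cam_to_world']))
    for p in([.556,.15,.049],[.556,.15,.084],[.556,.15,.12]):
        q=Ti[:3,:3]@p+Ti[:3,3];u=c['fx']*q[0]/q[2]+c['cx'];v=c['fy']*q[1]/q[2]+c['cy'];print(n,p,round(u),round(v),P[int(round(v)),int(round(u))].round(3))
    if n=="scene":
        for r in range(228,256,2): print(r,[tuple((P[r,u]*1000).astype(int)) for u in (336,340,344)], im[r,340])
```

```text
scene [0.556, 0.15, 0.049] 339 247 [0.559 0.156 0.061]
scene [0.556, 0.15, 0.084] 339 239 [0.565 0.163 0.104]
scene [0.556, 0.15, 0.12] 340 230 [0.566 0.166 0.143]
228 [(np.int64(570), np.int64(154), np.int64(140)), (np.int64(562), np.int64(160), np.int64(141)), (np.int64(571), np.int64(189), np.int64(177))] [17 20 13]
230 [(np.int64(571), np.int64(157), np.int64(136)), (np.int64(566), np.int64(166), np.int64(142)), (np.int64(572), np.int64(192), np.int64(174))] [24 22 18]
232 [(np.int64(568), np.int64(153), np.int64(123)), (np.int64(578), np.int64(185), np.int64(163)), (np.int64(578), np.int64(201), np.int64(181))] [18  5  8]
234 [(np.int64(568), np.int64(153), np.int64(114)), (np.int64(578), np.int64(186), np.int64(157)), (np.int64(581), np.int64(206), np.int64(181))] [19 16 17]
236 [(np.int64(569), np.int64(154), np.int64(109)), (np.int64(578), np.int64(186), np.int64(150)), (np.int64(581), np.int64(206), np.int64(174))] [13 17 17]
238 [(np.int64(568), np.int64(154), np.int64(100)), (np.int64(562), np.int64(162), np.int64(106)), (np.int64(548), np.int64(159), np.int64(94))] [24 21
[... 715 characters left out ...]
int64(54)), (np.int64(546), np.int64(160), np.int64(52))] [ 97 100  96]
250 [(np.int64(566), np.int64(154), np.int64(49)), (np.int64(555), np.int64(155), np.int64(44)), (np.int64(545), np.int64(160), np.int64(43))] [105 107 104]
252 [(np.int64(567), np.int64(156), np.int64(44)), (np.int64(556), np.int64(157), np.int64(38)), (np.int64(545), np.int64(160), np.int64(35))] [100 101  99]
254 [(np.int64(566), np.int64(155), np.int64(33)), (np.int64(556), np.int64(158), np.int64(30)), (np.int64(545), np.int64(161), np.int64(28))] [ 99 102  98]
top [0.556, 0.15, 0.049] 274 184 [0.518 0.088 0.485]
top [0.556, 0.15, 0.084] 272 183 [0.52  0.091 0.489]
top [0.556, 0.15, 0.12] 270 182 [0.522 0.096 0.486]
```

play_rows([
  {"x": -0.15, "y": 0, "z": 0, "turn": 0, "gripper": 1},
  {"x": -0.3, "y": 0, "z": 0, "turn": 0, "gripper": 1},
  {"x": -0.4, "y": 0, "z": 0, "turn": 0, "gripper": 1},
  {"x": -0.4, "y": 0, "z": 0, "turn": 0, "gripper": 1},
  {"x": -0.4, "y": 0, "z": 0, "turn": 0, "gripper": 1},
])

```text
time: 4.33
eef_pos: [0.5569, 0.1499, 0.1305]
tcp_rot: [0.089, 0.701, -0.089, 0.702]
ft_force: [-0.8, -0.3, -0.6]
finger_gap: -0.001
```

Run:
```python
from fit import *
im,d=ctrl.capture("scene"); o,M=st()
P=pts("scene",d)
cv2.imwrite("pics/v5.png",cv2.resize(im[150:290,270:410],None,fx=4,fy=4,interpolation=cv2.INTER_CUBIC))
m=(np.hypot(P[...,0]-.556,P[...,1]-.15)<.06)&(P[...,2]>.09)
Q=P[m]
for z in np.arange(.09,.26,.01):
    q=Q[(Q[:,2]>=z)&(Q[:,2]<z+.01)]
    if len(q): print(round(z,2),len(q),q.min(0).round(3),q.max(0).round(3))
A=P.reshape(-1,3);A=A[(np.hypot(A[:,0]-.555,A[:,1]-.15)<.055)&(A[:,2]>.008)&(A[:,2]<.088)]
print(fit(A,BR,[.555,.150,-1.037,0]))
```

```text
t 4.38 tcp [0.5557 0.1498 0.1291] yaw_y 75.54 down [-0.  0. -1.] j [ 0.142  0.319  1.607  0.     1.216 -1.176] F [-0.07 -0.04  0.48] gap -0.002
0.17 11 [0.553 0.142 0.17 ] [0.569 0.163 0.18 ]
0.18 29 [0.554 0.147 0.18 ] [0.57  0.165 0.19 ]
0.19 25 [0.554 0.145 0.19 ] [0.57  0.165 0.2  ]
0.2 5 [0.566 0.143 0.201] [0.57  0.154 0.207]
0.21 18 [0.555 0.119 0.21 ] [0.577 0.174 0.22 ]
0.22 32 [0.554 0.113 0.22 ] [0.578 0.184 0.23 ]
0.23 43 [0.545 0.113 0.23 ] [0.58  0.196 0.24 ]
0.24 37 [0.545 0.135 0.241] [0.583 0.204 0.25 ]
0.25 46 [0.557 0.133 0.25 ] [0.583 0.202 0.26 ]
(array([ 5.56170627e-01,  1.50232015e-01, -1.03106161e+00,  1.32404328e-04]), np.float64(1.4771393978543097))
```

View pics/v5.png

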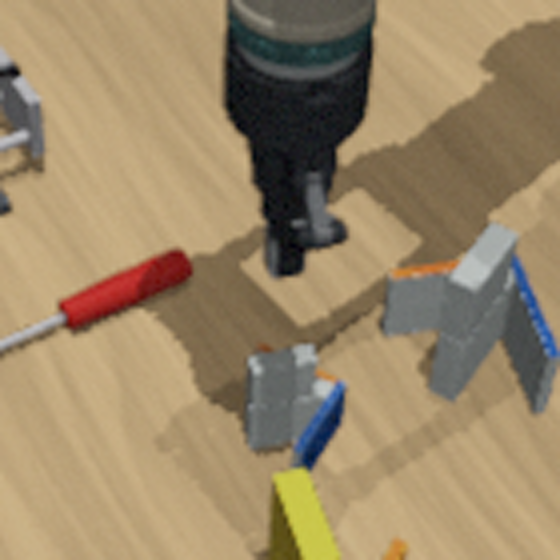

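play_rows([
  {"x": 0, "y": 0, "z": 0, "turn": 0, "gripper": -1},
  {"x": 0, "y": 0, "z": 0, "turn": 0, "gripper": -1},
  {"x": 0, "y": 0, "z": 0, "turn": 0, "gripper": -1},
  {"x": 0, "y": 0, "z": 0, "turn": 0, "gripper": -1},
  {"x": 0, "y": 0, "z": 0, "turn": 0, "gripper": -1},
])

```text
time: 4.8
eef_pos: [0.5558, 0.1498, 0.1287]
tcp_rot: [0.089, 0.702, -0.089, 0.701]
ft_force: [-0.4, -0.4, 1.0]
finger_gap: 0.703
```

play_rows([
  {"x": 0.05, "y": 0, "z": 0, "turn": 0, "gripper": -1},
  {"x": 0.15, "y": 0, "z": 0, "turn": 0, "gripper": -1},
  {"x": 0.25, "y": 0, "z": 0, "turn": 0, "gripper": -1},
  {"x": 0.3, "y": 0, "z": 0, "turn": 0, "gripper": -1},
  {"x": 0.3, "y": 0, "z": 0, "turn": 0, "gripper": -1},
])

```text
time: 5.22
eef_pos: [0.5536, 0.1494, 0.0662]
tcp_rot: [0.088, 0.704, -0.09, 0.699]
ft_force: [-0.6, 0.3, 0.4]
finger_gap: 0.996
```

play_rows([
  {"x": 0.08, "y": 0, "z": 0, "turn": 0, "gripper": -1},
  {"x": 0.16, "y": 0, "z": 0, "turn": 0, "gripper": -1},
  {"x": 0.24, "y": 0, "z": 0, "turn": 0, "gripper": -1},
  {"x": 0.3, "y": 0, "z": 0, "turn": 0, "gripper": -1},
  {"x": 0.3, "y": 0, "z": 0, "turn": 0, "gripper": -1},
])

```text
time: 5.63
eef_pos: [0.5547, 0.1496, 0.0076]
tcp_rot: [0.089, 0.703, -0.089, 0.7]
ft_force: [-0.7, 0.7, -0.0]
finger_gap: 0.999
```

Run:
```python
from fit import *
im,d=ctrl.capture("scene"); o,M=st()
P=pts("scene",d)
Q=P[(np.hypot(P[...,0]-.556,P[...,1]-.15)<.075)&(im.max(-1)<40)&(P[...,2]>.02)]
for z in np.arange(.02,.14,.01):
    q=Q[(Q[:,2]>=z)&(Q[:,2]<z+.01)]
    if len(q): print(round(z,2),len(q),q.min(0).round(3),q.max(0).round(3))
```

```text
t 5.68 tcp [0.5556 0.1498 0.0088] yaw_y 75.54 down [-0.002 -0.    -1.   ] j [ 0.142  0.437  1.761  0.     0.945 -1.176] F [ 0.04 -0.12  0.57] gap 0.998
0.06 6 [0.548 0.106 0.062] [0.551 0.11  0.069]
0.07 16 [0.549 0.105 0.07 ] [0.576 0.205 0.079]
0.08 10 [0.55  0.107 0.08 ] [0.576 0.206 0.09 ]
0.09 1 [0.552 0.107 0.091] [0.552 0.107 0.091]
0.1 3 [0.579 0.2   0.108] [0.58 0.22 0.11]
0.11 33 [0.564 0.192 0.111] [0.585 0.225 0.12 ]
0.12 20 [0.563 0.17  0.12 ] [0.586 0.224 0.129]
0.13 37 [0.547 0.172 0.131] [0.585 0.223 0.139]
```

Open tips stand at 0.062 as expected (13 mm back). The reported TCP is about 40 mm beyond the true tips. Closing now.

play_rows([
  {"x": 0, "y": 0, "z": 0, "turn": 0, "gripper": 1},
  {"x": 0, "y": 0, "z": 0, "turn": 0, "gripper": 1},
  {"x": 0, "y": 0, "z": 0, "turn": 0, "gripper": 1},
  {"x": 0, "y": 0, "z": 0, "turn": 0, "gripper": 1},
  {"x": 0, "y": 0, "z": 0, "turn": 0, "gripper": 1},
], grip_force=80)

```text
time: 6.1
eef_pos: [0.5565, 0.1499, 0.01]
tcp_rot: [0.089, 0.701, -0.089, 0.702]
ft_force: [0.1, -0.3, 0.4]
finger_gap: 0.299
```

play_rows([
  {"x": 0, "y": 0, "z": 0, "turn": 0, "gripper": 1},
  {"x": 0, "y": 0, "z": 0, "turn": 0, "gripper": 1},
  {"x": 0, "y": 0, "z": 0, "turn": 0, "gripper": 1},
  {"x": 0, "y": 0, "z": 0, "turn": 0, "gripper": 1},
  {"x": 0, "y": 0, "z": 0, "turn": 0, "gripper": 1},
])

```text
time: 6.52
eef_pos: [0.5566, 0.1498, 0.0099]
tcp_rot: [0.089, 0.701, -0.089, 0.702]
ft_force: [-0.5, -0.5, 5.7]
finger_gap: 0.155
```

play_rows([
  {"x": -0.1, "y": 0, "z": 0, "turn": 0, "gripper": 1},
  {"x": -0.2, "y": 0, "z": 0, "turn": 0, "gripper": 1},
  {"x": -0.3, "y": 0, "z": 0, "turn": 0, "gripper": 1},
  {"x": -0.4, "y": 0, "z": 0, "turn": 0, "gripper": 1},
  {"x": -0.4, "y": 0, "z": 0, "turn": 0, "gripper": 1},
])

```text
time: 6.93
eef_pos: [0.5582, 0.1503, 0.0921]
tcp_rot: [0.09, 0.7, -0.088, 0.703]
ft_force: [0.6, -1.3, -3.1]
finger_gap: 0.157
```

play_rows([
  {"x": 0, "y": -0.06, "z": 0.015, "turn": 0.03, "gripper": 1},
  {"x": 0, "y": -0.12, "z": 0.03, "turn": 0.06, "gripper": 1},
  {"x": 0, "y": -0.18, "z": 0.045, "turn": 0.1, "gripper": 1},
  {"x": 0, "y": -0.24, "z": 0.06, "turn": 0.13, "gripper": 1},
  {"x": 0, "y": -0.3, "z": 0.07, "turn": 0.16, "gripper": 1},
])

```text
time: 7.35
eef_pos: [0.5533, 0.0877, 0.087]
tcp_rot: [0.262, 0.658, -0.263, 0.656]
ft_force: [-0.8, -0.5, -3.9]
finger_gap: 0.151
```

Run:
```python
from fit import *
o,M=st()
```

```text
t 7.35 tcp [0.5533 0.0877 0.087 ] yaw_y 46.47 down [-0.003  0.    -1.   ] j [ 0.033  0.335  1.698  0.     1.112 -0.778] F [-0.84 -0.45 -3.9 ] gap 0.151
```

play_rows([
  {"x": 0, "y": -0.1, "z": 0.083, "turn": 0.035, "gripper": 1},
  {"x": 0, "y": -0.2, "z": 0.167, "turn": 0.07, "gripper": 1},
  {"x": 0, "y": -0.3, "z": 0.25, "turn": 0.105, "gripper": 1},
  {"x": 0, "y": -0.4, "z": 0.333, "turn": 0.14, "gripper": 1},
  {"x": 0, "y": -0.5, "z": 0.417, "turn": 0.17, "gripper": 1},
])

```text
time: 7.77
eef_pos: [0.5451, -0.0425, 0.0871]
tcp_rot: [0.426, 0.565, -0.427, 0.563]
ft_force: [-0.3, 0.6, -2.7]
finger_gap: 0.154
```

play_rows([
  {"x": 0, "y": 0, "z": 0, "turn": 0.035, "gripper": 1},
  {"x": 0, "y": 0, "z": 0, "turn": 0.07, "gripper": 1},
  {"x": 0, "y": 0, "z": 0, "turn": 0.105, "gripper": 1},
  {"x": 0, "y": 0, "z": 0, "turn": 0.14, "gripper": 1},
  {"x": 0, "y": 0, "z": 0, "turn": 0.17, "gripper": 1},
])

```text
time: 8.18
eef_pos: [0.5453, -0.0416, 0.087]
tcp_rot: [-0.559, -0.433, 0.561, -0.43]
ft_force: [-0.1, -0.0, -2.7]
finger_gap: 0.157
```

play_rows([
  {"x": 0, "y": 0, "z": 0, "turn": 0.035, "gripper": 1},
  {"x": 0, "y": 0, "z": 0, "turn": 0.07, "gripper": 1},
  {"x": 0, "y": 0, "z": 0, "turn": 0.105, "gripper": 1},
  {"x": 0, "y": 0, "z": 0, "turn": 0.14, "gripper": 1},
  {"x": 0, "y": 0, "z": 0, "turn": 0.159, "gripper": 1},
])

```text
time: 8.6
eef_pos: [0.5453, -0.0414, 0.087]
tcp_rot: [-0.648, -0.281, 0.65, -0.279]
ft_force: [0.7, -0.8, -3.7]
finger_gap: 0.153
```

Run:
```python
from fit import *
o,M=st(); w=np.array([.531,-.1845,o['eef_pos'][2]])-o['eef_pos']; print(M.T@w/.2)
```

```text
t 8.6 tcp [ 0.5453 -0.0414  0.087 ] yaw_y -43.35 down [-0.004  0.001 -1.   ] j [-0.203  0.318  1.726  0.     1.102  0.553] F [ 0.66 -0.84 -3.73] gap 0.153
[-4.42471324e-04  4.39247004e-01  5.69326804e-01]
```

play_rows([
  {"x": 0, "y": 0.1, "z": 0.13, "turn": 0, "gripper": 1},
  {"x": 0, "y": 0.2, "z": 0.26, "turn": 0, "gripper": 1},
  {"x": 0, "y": 0.3, "z": 0.39, "turn": 0, "gripper": 1},
  {"x": 0, "y": 0.4, "z": 0.52, "turn": 0, "gripper": 1},
  {"x": 0, "y": 0.439, "z": 0.569, "turn": 0, "gripper": 1},
])

```text
time: 9.02
eef_pos: [0.5319, -0.1886, 0.0872]
tcp_rot: [-0.648, -0.281, 0.65, -0.281]
ft_force: [0.0, 0.7, -3.0]
finger_gap: 0.154
```

play_rows([
  {"x": 0.06, "y": 0, "z": 0, "turn": 0, "gripper": 1},
  {"x": 0.12, "y": 0, "z": 0, "turn": 0, "gripper": 1},
  {"x": 0.18, "y": 0, "z": 0, "turn": 0, "gripper": 1},
  {"x": 0.24, "y": 0, "z": 0, "turn": 0, "gripper": 1},
  {"x": 0.24, "y": 0, "z": 0, "turn": 0, "gripper": 1},
])

```text
time: 9.43
eef_pos: [0.53, -0.1831, 0.0372]
tcp_rot: [-0.647, -0.284, 0.651, -0.279]
ft_force: [-0.9, -0.2, -3.5]
finger_gap: 0.152
```

Run:
```python
from fit import *
im,d=ctrl.capture("scene"); o,M=st()
P=pts("scene",d)
cv2.imwrite("pics/v6.png",cv2.resize(im[130:250,200:340],None,fx=5,fy=5,interpolation=cv2.INTER_CUBIC))
np.save("s6.npy",d); np.save("i6.npy",im)
Q=P.reshape(-1,3); e=o['eef_pos']
A=Q[(np.hypot(Q[:,0]-e[0],Q[:,1]-e[1])<.05)&(Q[:,2]>.015)&(Q[:,2]<.078)&(Q[:,0]<.575)]
print(len(A),fit(A,BR,[e[0],e[1],np.radians(181.9),.028]), A[:,2].min())
F=Q[(Q[:,0]>.575)&(Q[:,0]<.76)&(abs(Q[:,1]+.18)<.08)&(Q[:,2]>.024)&(Q[:,2]<.083)]
print(fit(F,FX,[.588,-.1826,0.0335,0]))
```

```text
t 9.48 tcp [ 0.5309 -0.1835  0.0385] yaw_y -43.09 down [-0.006  0.003 -1.   ] j [-0.457  0.388  1.754  0.     1.006  0.295] F [ 0.3   0.78 -3.01] gap 0.152
372 (array([ 0.53275142, -0.18086872,  3.17120574,  0.02875286]), np.float64(0.7675787054817274)) 0.027946333482386065
(array([ 5.87981337e-01, -1.82447395e-01,  3.36842332e-02,  4.83982460e-06]), np.float64(0.9137337034062498))
```

View pics/v6.png

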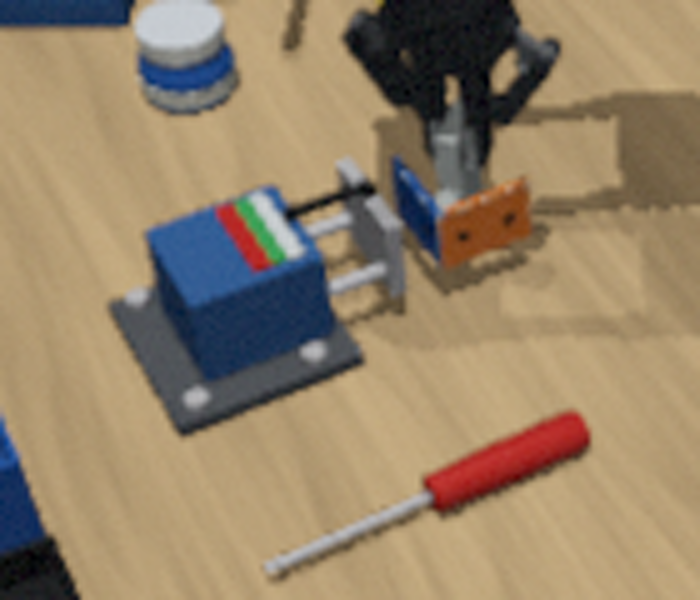

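play_rows([
  {"x": 0, "y": 0.02, "z": -0.015, "turn": 0, "gripper": 1},
  {"x": 0, "y": 0.04, "z": -0.03, "turn": 0, "gripper": 1},
  {"x": 0, "y": 0.06, "z": -0.045, "turn": 0, "gripper": 1},
  {"x": 0, "y": 0.071, "z": -0.056, "turn": 0, "gripper": 1},
  {"x": 0, "y": 0.071, "z": -0.056, "turn": 0, "gripper": 1},
])

```text
time: 9.9
eef_pos: [0.553, -0.1867, 0.0419]
tcp_rot: [0.649, 0.281, -0.648, 0.282]
ft_force: [0.2, 0.1, -3.7]
finger_gap: 0.15
```

play_rows([
  {"x": 0, "y": 0.012, "z": -0.012, "turn": 0, "gripper": 1},
  {"x": 0, "y": 0.024, "z": -0.024, "turn": 0, "gripper": 1},
  {"x": 0, "y": 0.036, "z": -0.036, "turn": 0, "gripper": 1},
  {"x": 0, "y": 0.05, "z": -0.05, "turn": 0, "gripper": 1},
  {"x": 0, "y": 0.05, "z": -0.05, "turn": 0, "gripper": 1},
])

```text
time: 10.32
eef_pos: [0.5648, -0.1857, 0.0412]
tcp_rot: [-0.648, -0.282, 0.649, -0.281]
ft_force: [-4.1, -0.4, -1.2]
finger_gap: 0.153
```

```bash
cat >> fit.py <<'E'
def look(yawdeg,tag):
    im,d=ctrl.capture("scene"); o,M=st(); Q=pts("scene",d).reshape(-1,3); e=o['eef_pos']
    cv2.imwrite(f"pics/{tag}.png",cv2.resize(im[130:230,220:340],None,fx=5,fy=5,interpolation=cv2.INTER_CUBIC))
    F=Q[(Q[:,0]>.64)&(Q[:,0]<.76)&(abs(Q[:,1]+.18)<.08)&(Q[:,2]>.024)&(Q[:,2]<.083)]
    a=.0335; R2=np.array([[np.cos(a),np.sin(a)],[-np.sin(a),np.cos(a)]])
    L=np.c_[(Q[:,:2]-[.588,-.1826])@R2.T,Q[:,2]]
    S=L[(L[:,0]>-.09)&(L[:,0]<.045)&(abs(L[:,1])<.06)&(L[:,2]>.016)&(L[:,2]<.085)]
    # joint fit: bracket pose + plate x, fixture frame; fingers/pointer left to the robust loss
    el=R2@(e[:2]-[.588,-.1826]); S=S[~((np.hypot(S[:,0]-el[0],S[:,1]-el[1])<.03)&(S[:,2]>.074))]
    y0=np.radians(yawdeg)
    def res(x):
        q=S-np.array([x[0],x[1],x[3]]);c,s=np.cos(x[2]),np.sin(x[2])
        q=np.stack([q[:,0]*c+q[:,1]*s,-q[:,0]*s+q[:,1]*c,q[:,2]],1)
        D=[sdf(q,b) for b in BR]+[sdf(S-np.array([x[4],0,0]),FX[0])]
        return np.append(np.min(np.abs(D),0)/.002,(x[3]-.028)/.003)
    r=least_squares(res,[el[0],el[1],y0,.028,max(0,el[0]+.032)],loss='soft_l1',x_scale=[.01,.01,.1,.005,.01]).x
    print("tcp in fixture",el.round(4),"bracket",r[:2].round(4),"dyaw deg",round(np.degrees(r[2]-y0),2),"z",r[3].round(4),"plate",r[4].round(4))
E
python3 -c "
from fit import *
look(180,'c7')"
```

```text
t 10.37 tcp [ 0.5645 -0.1857  0.0411] yaw_y -43.06 down [-0.002  0.    -1.   ] j [-4.350e-01  4.250e-01  1.681e+00 -1.000e-03  1.038e+00  3.170e-01] F [-4.45 -0.15 -0.69] gap 0.151
tcp in fixture [-0.0236 -0.0023] bracket [-0.0231 -0.0002] dyaw deg 0.49 z 0.032 plate 0.012
```

play_rows([
  {"x": 0, "y": 0.006, "z": -0.006, "turn": 0, "gripper": 1},
  {"x": 0, "y": 0.012, "z": -0.012, "turn": 0, "gripper": 1},
  {"x": 0, "y": 0.018, "z": -0.018, "turn": 0, "gripper": 1},
  {"x": 0, "y": 0.018, "z": -0.018, "turn": 0, "gripper": 1},
  {"x": 0, "y": 0.018, "z": -0.018, "turn": 0, "gripper": 1},
])

```text
time: 10.78
eef_pos: [0.5685, -0.1856, 0.0411]
tcp_rot: [-0.648, -0.282, 0.65, -0.281]
ft_force: [-7.1, -0.1, 0.8]
finger_gap: 0.152
```

```bash
python3 -c "
from fit import *
look(180,'c8')"
```

```text
t 10.83 tcp [ 0.5685 -0.1856  0.0411] yaw_y -43.08 down [-0.004  0.001 -1.   ] j [-4.310e-01  4.310e-01  1.671e+00 -1.000e-03  1.043e+00  3.210e-01] F [-6.04 -0.04 -0.2 ] gap 0.151
tcp in fixture [-0.0196 -0.0023] bracket [-0.0195  0.    ] dyaw deg -0.68 z 0.0319 plate 0.0157
```

View pics/c8.png

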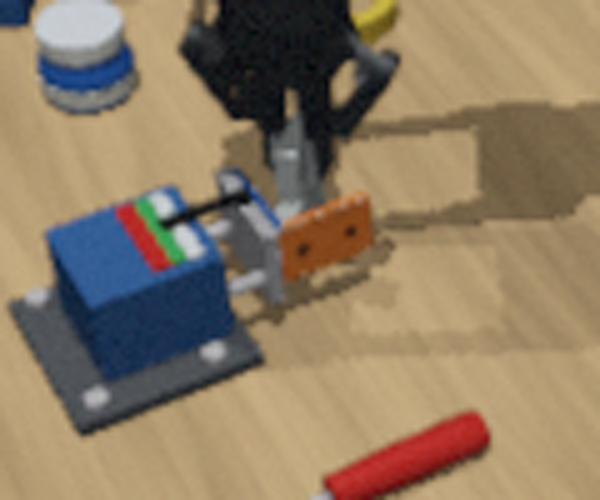

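play_rows([
  {"x": 0, "y": 0, "z": 0, "turn": 0, "gripper": 1},
  {"x": 0, "y": 0, "z": 0, "turn": 0, "gripper": 1},
  {"x": 0, "y": 0, "z": 0, "turn": 0, "gripper": 1},
  {"x": 0, "y": 0, "z": 0, "turn": 0, "gripper": 1},
  {"x": 0, "y": 0, "z": 0, "turn": 0, "gripper": 1},
])

```text
time: 11.25
eef_pos: [0.5684, -0.1856, 0.0411]
tcp_rot: [-0.648, -0.282, 0.65, -0.281]
ft_force: [-7.1, 0.0, 0.2]
finger_gap: 0.153
```

play_rows([
  {"x": 0, "y": 0, "z": 0, "turn": 0, "gripper": 1},
  {"x": 0, "y": 0, "z": 0, "turn": 0, "gripper": 1},
  {"x": 0, "y": 0, "z": 0, "turn": 0, "gripper": 1},
  {"x": 0, "y": 0, "z": 0, "turn": 0, "gripper": 1},
  {"x": 0, "y": 0, "z": 0, "turn": 0, "gripper": 1},
])

```text
time: 11.67
eef_pos: [0.5684, -0.1856, 0.0411]
tcp_rot: [-0.648, -0.282, 0.65, -0.281]
ft_force: [-6.0, -0.7, 0.8]
finger_gap: 0.154
```

play_rows([
  {"x": 0, "y": 0, "z": 0, "turn": 0, "gripper": 1},
  {"x": 0, "y": 0, "z": 0, "turn": 0, "gripper": 1},
  {"x": 0, "y": 0, "z": 0, "turn": 0, "gripper": 1},
  {"x": 0, "y": 0, "z": 0, "turn": 0, "gripper": 1},
  {"x": 0, "y": 0, "z": 0, "turn": 0, "gripper": 1},
])

```text
time: 12.08
eef_pos: [0.5684, -0.1856, 0.0411]
tcp_rot: [-0.648, -0.282, 0.65, -0.281]
ft_force: [-5.6, 0.3, -0.1]
finger_gap: 0.155
```

```bash
python3 -c "
from fit import *
look(180,'c9')"
```

```text
t 12.13 tcp [ 0.5684 -0.1856  0.0411] yaw_y -43.08 down [-0.004  0.001 -1.   ] j [-4.310e-01  4.310e-01  1.671e+00 -1.000e-03  1.043e+00  3.210e-01] F [-6.33 -0.76  1.12] gap 0.151
tcp in fixture [-0.0197 -0.0023] bracket [-0.0191 -0.0002] dyaw deg 0.3 z 0.0325 plate 0.0155
```

play_rows([
  {"x": 0, "y": -0.03, "z": 0.03, "turn": 0, "gripper": 1},
  {"x": 0, "y": -0.08, "z": 0.08, "turn": 0, "gripper": 1},
  {"x": 0, "y": -0.13, "z": 0.13, "turn": 0, "gripper": 1},
  {"x": 0, "y": -0.177, "z": 0.177, "turn": 0, "gripper": 1},
  {"x": 0, "y": -0.177, "z": 0.177, "turn": 0, "gripper": 1},
])

```text
time: 12.55
eef_pos: [0.5182, -0.1869, 0.0411]
tcp_rot: [-0.649, -0.282, 0.649, -0.281]
ft_force: [0.0, 0.0, -3.2]
finger_gap: 0.153
```

play_rows([
  {"x": 0, "y": 0, "z": 0, "turn": 0.035, "gripper": 1},
  {"x": 0, "y": 0, "z": 0, "turn": 0.07, "gripper": 1},
  {"x": 0, "y": 0, "z": 0, "turn": 0.105, "gripper": 1},
  {"x": 0, "y": 0, "z": 0, "turn": 0.14, "gripper": 1},
  {"x": 0, "y": 0, "z": 0, "turn": 0.17, "gripper": 1},
])

```text
time: 12.97
eef_pos: [0.5225, -0.1878, 0.0415]
tcp_rot: [0.701, 0.098, -0.699, 0.099]
ft_force: [-0.2, 0.3, -2.8]
finger_gap: 0.149
```

play_rows([
  {"x": 0, "y": 0, "z": 0, "turn": 0.035, "gripper": 1},
  {"x": 0, "y": 0, "z": 0, "turn": 0.07, "gripper": 1},
  {"x": 0, "y": 0, "z": 0, "turn": 0.105, "gripper": 1},
  {"x": 0, "y": 0, "z": 0, "turn": 0.14, "gripper": 1},
  {"x": 0, "y": 0, "z": 0, "turn": 0.17, "gripper": 1},
])

```text
time: 13.38
eef_pos: [0.5225, -0.1878, 0.0415]
tcp_rot: [0.703, -0.09, -0.7, -0.09]
ft_force: [-0.7, 0.1, -3.8]
finger_gap: 0.152
```

play_rows([
  {"x": 0, "y": 0, "z": 0, "turn": 0.035, "gripper": 1},
  {"x": 0, "y": 0, "z": 0, "turn": 0.07, "gripper": 1},
  {"x": 0, "y": 0, "z": 0, "turn": 0.105, "gripper": 1},
  {"x": 0, "y": 0, "z": 0, "turn": 0.14, "gripper": 1},
  {"x": 0, "y": 0, "z": 0, "turn": 0.16, "gripper": 1},
])

```text
time: 13.8
eef_pos: [0.5225, -0.1877, 0.0415]
tcp_rot: [0.658, -0.261, -0.656, -0.261]
ft_force: [0.4, 0.5, -3.8]
finger_gap: 0.155
```

play_rows([
  {"x": 0, "y": 0, "z": 0, "turn": 0, "gripper": 1},
  {"x": 0, "y": 0, "z": 0, "turn": 0, "gripper": 1},
  {"x": 0, "y": 0, "z": 0, "turn": 0, "gripper": 1},
  {"x": 0, "y": 0, "z": 0, "turn": 0, "gripper": 1},
  {"x": 0, "y": 0, "z": 0, "turn": 0, "gripper": 1},
])

```text
time: 14.22
eef_pos: [0.5208, -0.1874, 0.0413]
tcp_rot: [0.658, -0.259, -0.658, -0.259]
ft_force: [-0.2, 0.5, -3.1]
finger_gap: 0.156
```

```bash
python3 -c "
from fit import *
look(90,'c10')"
```

```text
t 14.27 tcp [ 0.5207 -0.1874  0.0413] yaw_y -133.06 down [ 0.  0. -1.] j [-0.471  0.371  1.775  0.     0.995  1.851] F [ 0.7   1.03 -2.6 ] gap 0.153
tcp in fixture [-0.0675 -0.0026] bracket [-0.0591 -0.0071] dyaw deg 5.74 z 0.0112 plate 0.0023
```

View pics/c10.png

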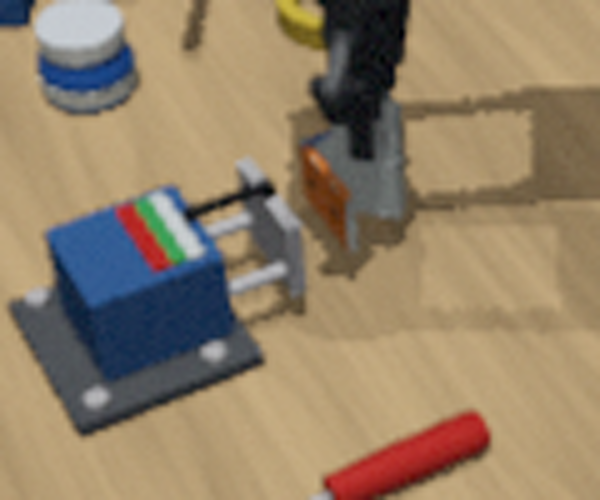

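```bash
echo 'BR.append(((-.007,-.007,.022),(.031,.007,.022),np.pi/4))' >> fit.py; python3 -c "
from fit import *
look(90,'c11')"
```

```text
t 14.32 tcp [ 0.5206 -0.1874  0.0413] yaw_y -133.06 down [ 0.  0. -1.] j [-0.471  0.371  1.775  0.     0.995  1.851] F [-0.34  0.07 -2.81] gap 0.15
tcp in fixture [-0.0675 -0.0026] bracket [-0.0649 -0.0041] dyaw deg 0.21 z 0.0336 plate 0.0021
```

play_rows([
  {"x": 0.005, "y": -0.025, "z": -0.02, "turn": 0, "gripper": 1},
  {"x": 0.01, "y": -0.05, "z": -0.04, "turn": 0, "gripper": 1},
  {"x": 0.02, "y": -0.08, "z": -0.062, "turn": 0, "gripper": 1},
  {"x": 0.02, "y": -0.102, "z": -0.081, "turn": 0, "gripper": 1},
  {"x": 0.02, "y": -0.102, "z": -0.081, "turn": 0, "gripper": 1},
])

```text
time: 14.73
eef_pos: [0.5484, -0.1836, 0.0371]
tcp_rot: [0.658, -0.259, -0.657, -0.26]
ft_force: [1.1, -0.1, -2.9]
finger_gap: 0.153
```

play_rows([
  {"x": 0, "y": -0.012, "z": -0.012, "turn": 0, "gripper": 1},
  {"x": 0, "y": -0.026, "z": -0.026, "turn": 0, "gripper": 1},
  {"x": 0, "y": -0.04, "z": -0.04, "turn": 0, "gripper": 1},
  {"x": 0, "y": -0.056, "z": -0.056, "turn": 0, "gripper": 1},
  {"x": 0, "y": -0.056, "z": -0.056, "turn": 0, "gripper": 1},
])

```text
time: 15.15
eef_pos: [0.5617, -0.1828, 0.0371]
tcp_rot: [-0.657, 0.26, 0.658, 0.26]
ft_force: [-3.0, 0.6, -0.7]
finger_gap: 0.151
```

```bash
python3 -c "
from fit import *
look(90,'c12')"
```

```text
t 15.2 tcp [ 0.5613 -0.1828  0.0371] yaw_y -133.07 down [-0.002  0.001 -1.   ] j [-0.432  0.424  1.695 -0.     1.024  1.89 ] F [-2.26  0.29 -1.54] gap 0.149
tcp in fixture [-0.0267  0.0007] bracket [-0.0231 -0.0009] dyaw deg 0.56 z 0.0339 plate 0.0181
```

play_rows([
  {"x": 0, "y": -0.006, "z": -0.006, "turn": 0, "gripper": 1},
  {"x": 0, "y": -0.013, "z": -0.013, "turn": 0, "gripper": 1},
  {"x": 0, "y": -0.019, "z": -0.019, "turn": 0, "gripper": 1},
  {"x": 0, "y": -0.025, "z": -0.025, "turn": 0, "gripper": 1},
  {"x": 0, "y": -0.025, "z": -0.025, "turn": 0, "gripper": 1},
])

```text
time: 15.62
eef_pos: [0.5677, -0.1826, 0.0371]
tcp_rot: [-0.657, 0.26, 0.659, 0.259]
ft_force: [-5.7, 0.3, 0.4]
finger_gap: 0.151
```

play_rows([
  {"x": 0, "y": 0, "z": 0, "turn": 0, "gripper": 1},
  {"x": 0, "y": 0, "z": 0, "turn": 0, "gripper": 1},
  {"x": 0, "y": 0, "z": 0, "turn": 0, "gripper": 1},
  {"x": 0, "y": 0, "z": 0, "turn": 0, "gripper": 1},
  {"x": 0, "y": 0, "z": 0, "turn": 0, "gripper": 1},
])

```text
time: 16.03
eef_pos: [0.5675, -0.1826, 0.0372]
tcp_rot: [-0.657, 0.26, 0.659, 0.259]
ft_force: [-6.2, 0.7, -0.7]
finger_gap: 0.152
```

```bash
python3 -c "
from fit import *
look(90,'c13')"
```

```text
t 16.08 tcp [ 0.5675 -0.1826  0.0371] yaw_y -133.08 down [-0.003  0.001 -1.   ] j [-4.270e-01  4.320e-01  1.681e+00 -1.000e-03  1.032e+00  1.896e+00] F [-6.56 -0.03  0.3 ] gap 0.156
tcp in fixture [-0.0205  0.0007] bracket [-0.018  -0.0004] dyaw deg -1.39 z 0.029 plate 0.0149
```

View pics/c13.png

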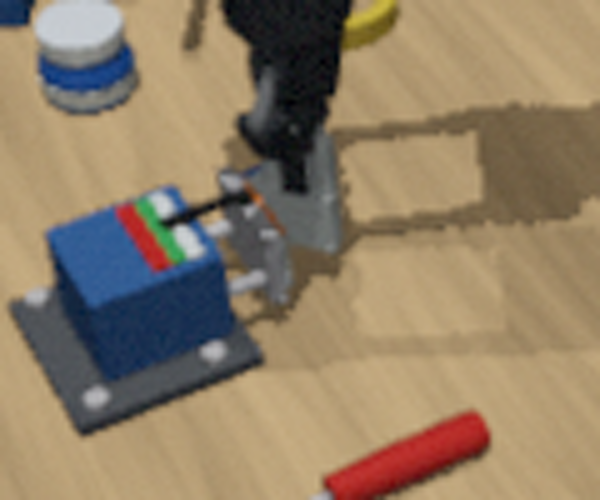

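```bash
python3 -c "
from fit import *
print(ctrl.finish_job()); st()"
```

```text
the job is handed in; nothing more can be done
None
the job is handed in; nothing more can be done
```

I pressed the bracket's blue face on the stop, drew it clear, turned it 90° and pressed the orange face on. I handed in at about 16 s of robot time with the arm holding the bracket there. The hand-in gives no verdict.

**Choice of bracket:** I took the small silver one at top-camera pixel (273,189). I left the larger silver one at (269,237) and the yellow one at (233,163).

**Failed first grasp:** The fingers closed on nothing because the true fingertips sit about 40 mm short of the reported TCP along the tool. I measured this from depth, corrected for it, and the second grasp held, with the finger gap at about 0.15 (13 mm).

| Last check | Blue face | Orange face (at hand-in) |
|---|---|---|
| Push on the stop | 5.6–7.1 N | 5.7–6.6 N |
| Stop pushed in | about 13–15 mm | about 14–15 mm |
| Pointer | green | green |
| Off centre sideways | 2 mm or less | 1 mm or less |
| Off centre in height | about 4 mm high | about 1 mm high |
| Squareness | within 1° | within 1.5° |
| Time held | over 1 s | about 0.5 s before hand-in |

- **Between presses:** the pointer was back in the white and the push force was near zero.
- **At hand-in:** the underside was about 29 mm above the bench by the depth fit.
- **Disagreements:** one depth fit during the orange approach put the stop at 18 mm while force and arm position said about 6 mm. I trusted the latter, and the final view agreed. An earlier fit just after the turn, made before I modelled the gusset, was also wrong and was redone.
- **Bystanders:** I did not re-measure them at the end. The pictures show no sign of contact, and the screwdriver and jar look unmoved.

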